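# Tip the scrap casts into the bin

## Robot

A 7-joint arm with a two-finger parallel gripper is mounted at the origin on the work surface. World frame = base frame: x ahead of the robot, y to its left, z up, the work surface at z = 0. Lengths are in mm, angles in rad, forces in N, time in s.
With the tool pointing down it reaches from about 400 to 875 mm from the base axis. Payload 4.4 kg.
Tool frame: the origin (TCP) lies midway between the tips of the shut fingers; the grasp point (between the pads) lies 19 mm behind it (ctrl.grip_point_offset is the distance from the TCP to the grasp point, in mm); z points along the fingers, x is the direction in which the jaws open and shut, and the axes are right-handed (so a half turn about z gives the same grasp; the last joint's range is limited). The gripper opens to 85 mm and grips with 20 to 120 N. Pads are 22 mm wide; open, the fingers measure 114 mm over their backs; the gripper's body (76 mm by 85 mm) begins 54 mm behind the grasp point. The pads swing forward as they close: fully open they stand 13 mm farther back than shut.
Start: joints at [-1.393, 0.628, 0.038, 1.517, -0.027, 0.996, -0.02], TCP at [156.879, 630.798, 231.313] pointing down, gripper open.
Joint ranges: [-3.06, 3.06], [-0.37, 2.12], [-1.25, 1.32], [0.18, 2.47], [-1.1, 4.24], [0.23, 1.98], [-2.94, 2.94]. Speed limits (rad/s): [2.57, 2.57, 3.14, 3.14, 3.14, 3.14, 3.14].

## Interface

Orientations are given as [roll, pitch, yaw] about the fixed x, y, z axes, in that order (R = Rz(yaw) Ry(pitch) Rx(roll)).
In Python, from cell import ctrl, viewer gives the robot as it stands.
- The arm moves only by the tool apply_moves, never from a script. Its argument "series" is a list that holds one entry, the list of rows, each a list of 6 numbers: the shift along the tool's x, y, z normalised to -1 to 1, where 1 is 50 mm, then the turn, a rotation vector about the tool's x, y, z normalised to -1 to 1, where 1 is 6 degrees. In form: [[[tx, ty, tz, rx, ry, rz], ...]]. A call has exactly 5 rows; each row shifts and turns the commanded pose from where the row before left it, along the tool's axes as they then stand; what a row does not reach is not made up. A row lasts 1/8 s, in which the tool goes at most 62.5 mm and 10.7 degrees, less where a joint would pass 70% of its speed; a pose out of reach is approached as far as the arm can. A call with a number of a shift or a turn outside -1 to 1 is refused whole. A call with a gripper value outside its range is refused whole. "claw" is the gripper command: -1 is shut, 1 is fully open, values between are in proportion, set as the call begins (left out, the last holds). The fingers move at their own pace and stop on an object; the grip force is fixed at half the most. Time passes only in rows, so rows that do not move let the fingers close, or fill a call up. It gives the time, the measured TCP pose, the force and the opening at its end, in the units of the state.
- ctrl.read_state(): the state, without advancing time (a new reading comes with each control period).
- viewer.get_image(name): name is "side" or "top"; returns the picture (480x640x3 uint8, blue, green, red); there is no depth.
- viewer.camera_info(name): a dict with "K" (3x3 intrinsics, pixels), "R" (3x3) and "t" (3): a world point X has camera coordinates R X + t. Camera axes: x right, y down, z forward; pixel columns grow to the right and rows downward; lengths in mm; the calibration is good to about 2 mm. A picture is of the moment at which its call begins. camera_info takes no time and is no camera call.
- ctrl.finish_job(): hands the job in, once; it reports no verdict.
Trained networks look in the newest picture that a camera, given by its name, has taken for a name from the list of things; names that differ only in an ending like _2 or _b are one class to them, and where a whole thing is asked for, a point or a joint stands for the part that bears it (a point fixed in the world has none). Each returns a list of dicts, best first, with "score" (0 to 1); they miss things now and then, are a little off and sometimes report something else, mostly with a low value. They report only what shows in the picture. A call takes as long as a camera call. They do not tell look-alikes from the thing itself.
- viewer.find_in(camera, label): "location" ([column, row] as shares, 0 to 1, of the picture: columns of its width, rows of its height, amid what is visible of it).
The state is a dict: "clock": time; "qpos": joint angles; "qd": joint speeds; "tau": joint torques, N m; "eef_pos": TCP position; "tool_rot": TCP orientation; "force": force on the tool from outside, world axes, zero at the start; "torque": the same for the moment, N m; "width": finger opening in mm.
Only numpy, scipy, OpenCV 4.12 (cv2) and the standard library are available. Lean on these libraries where they do the work, as an engineer would, in place of code of your own. Each camera call takes 0.05 s, during which the arm holds its last target. There are 200 camera calls.

## Task

Bring the empty blue scrap bin up to the grey tipper so that it stands squarely on the table between the yellow guides, fully home against the stand under the tray's lip. Then push the tray's blue bar over to tip the tray until all four stone casts have slid into the bin, and lower the tray gently back to level without letting it drop. Leave the bin docked and leave the other things on the bench alone.

Things in the scene. Friction and masses are not known exactly. Their poses are not given: they have to be found in the camera images.
- tipper: Fixed grey stand that carries the hinged tray, 190 mm wide (its x), 122 mm tall. Origin on the table at the middle of the foot of its upright dock face (y = 0), which looks to the tipper's own -y; the stand lies from y = 0 to +150 mm. z up. Turned up to 0.28 rad from the world axes.
- dock (a point): Point on the table where the docked bin's origin belongs: x = 0, y = -80 mm in the tipper's frame, same axes. The bin comes in along the tipper's +y between two yellow guide cheeks, 220 mm apart inside, 63 mm tall, reaching 80 mm out from the dock face, their outer 45 mm flared outward.
- tray (a joint): Hinge of the aluminium tray on the stand (rad): 0 level at rest, grows to the stop at 1.15 as the rear rises and it pours to the tipper's -y. Once let go it swings back and slams down. About 3 to 10 N at the bar tips it; tipped right to the stop it empties.
- tray_hinge (a point): Middle of the tray's hinge line, which runs along the tipper's x: y = 0, z = 130 mm in the tipper's frame. The level tray spans x = -80 to 80, y = -35 (open pouring lip over the dock) to +145 mm; floor top at z = 135 mm, side and rear walls up to z = 170 mm.
- bar_mid (a point): Middle of the tray's blue round push bar, 12 mm thick, 154 mm long along the tipper's x, top of a hoop whose posts rise from the tray's side walls at x = -77 and 77 mm. Tray level: y = 50, z = 260 mm in the tipper's frame. It swings about the hinge at a radius of 139 mm; pushed to the tipper's -y it tips the tray.
- bin: Loose blue open scrap bin, 200 (its x) x 160 (its y) x 90 mm tall, walls and floor 6 mm thick, about 0.45 kg, empty. Origin at the centre of its underside. Starts away from the tipper, on its -y side, turned up to 0.4 rad. It docks with its +y long wall against the dock face. Its rim can be pinched from above.
- cast1: Loose rose dental stone cast, block 62 x 46 x 20 mm with a horseshoe ridge, 37 mm tall in all, about 90 g; starts on the tray floor. Origin at the centre of its underside.
- cast2: Loose yellow dental stone cast, block 62 x 46 x 20 mm with a horseshoe ridge, 37 mm tall in all, about 90 g; starts on the tray floor. Origin at the centre of its underside.
- cast3: Loose yellow dental stone cast, block 62 x 46 x 20 mm with a horseshoe ridge, 37 mm tall in all, about 90 g; starts on the tray floor. Origin at the centre of its underside.
- cast4: Loose rose dental stone cast, block 62 x 46 x 20 mm with a horseshoe ridge, 37 mm tall in all, about 90 g; starts on the tray floor. Origin at the centre of its underside.
- articulator: Bystander, to be left alone: dental articulator, metal frame with blue knobs, 110 x 90 mm, 114 mm tall; origin at the centre of its underside.
- bowl: Bystander, to be left alone: green mixing bowl, 116 mm across, 60 mm tall; origin at the centre of its underside.
- jar: Bystander, to be left alone: squat jar with white cap, 66 mm across, 85 mm tall; origin at the centre of its underside.
- spatula: Bystander, to be left alone: spatula lying flat, 190 mm long; origin at the centre of its underside.
- case_box: Bystander, to be left alone: open yellow case box, 130 x 100 x 45 mm; origin at the centre of its underside.
- resin: Bystander, to be left alone: amber bottle, 56 mm across, 110 mm tall; origin at the centre of its underside.
Mind the look-alikes: they are no part of the job. What is shaped like the cast4 but purple is not meant.

How it is judged:
By the outcome, as a careful person would: the job done as asked, in the order asked, and still so for the second after the job is handed in, with the robot touching nothing.
It also fails if it takes over 72 s, if anything falls off the work surface, if the arm or the gripper's body presses on something with over 40 N, if the wrist force passes 120 N, or if a joint passes its speed limit or range.

## Working session

There is one attempt and no reset: what is moved stays moved. The work goes in short steps, Python scripts to look and compute and a tool call to move; the robot and the scene stay as the last step left them, time stands still between calls to the robot, and variables do not carry over. Pictures are saved under pics/ and viewed, about 8 in all and at most 12, crops included, and the job is handed in when it is done.

Besides the shell and the picture viewer there is one more tool, called after ">>>" as name(argument=value, ...), one argument or row to a line, values as JSON. apply_moves: Moves the arm, as the interface text tells. Scaled input: -1 to 1 covers 50 mm each way for a shift and 6 degrees each way for a turn. Its arguments: {"type":"object","properties":{"series":{"type":"array","items":{"type":"array","items":{"type":"array","items":{"type":"number"}}}},"claw":{"type":"number"}},"required":["series"]}

```bash
mkdir -p pics; ls
python3 - <<'E'
from cell import ctrl, viewer
import cv2,numpy as np
for c in("side","top"):
    im=viewer.get_image(c); cv2.imwrite(f"pics/{c}0.png",im)
    ci=viewer.camera_info(c); print(c,np.round(ci["K"],1).tolist(),np.round(ci["R"],3).tolist(),np.round(ci["t"],0).tolist())
    for l in ("bin","tipper","tray","bar_mid","cast1"):
        print(l,[(round(d["location"][0]*640),round(d["location"][1]*480),round(d["score"],2)) for d in viewer.find_in(c,l)[:5]])
print(ctrl.read_state())
E
```

```text
pics
side [[579.7, 0.0, 314.9], [0.0, 579.7, 231.7], [0.0, 0.0, 1.0]] [[0.989, -0.145, 0.001], [-0.109, -0.752, -0.651], [0.095, 0.644, -0.759]] [-509.0, 255.0, 1409.0]
bin [(313, 409, 0.91), (292, 257, 0.42)]
tipper [(292, 258, 0.9)]
tray [(292, 237, 0.78)]
bar_mid [(290, 240, 0.83)]
cast1 [(305, 210, 0.8), (199, 232, 0.76), (276, 212, 0.75), (274, 236, 0.75), (306, 231, 0.56)]
top [[497.4, 0.0, 313.8], [0.0, 497.4, 241.7], [0.0, 0.0, 1.0]] [[-0.003, -1.0, 0.017], [-0.99, 0.001, -0.141], [0.141, -0.017, -0.99]] [82.0, 538.0, 1247.0]
bin [(453, 271, 0.81)]
tipper [(286, 264, 0.97), (151, 293, 0.72)]
tray [(285, 259, 0.92), (378, 149, 0.44)]
bar_mid [(285, 260, 0.56), (259, 245, 0.22)]
cast1 [(228, 364, 0.98), (294, 245, 0.92), (296, 276, 0.89), (264, 276, 0.6), (151, 293, 0.52)]
{'clock': 0.6, 'qpos': array([-1.39277702,  0.62837278,  0.0385083 ,  1.51741629, -0.0270111 ,
        0.99628059, -0.01997864]), 'qd': array([-4.92654832e-04, -1.11282732e-03,  8.77169697e-04,  1.59504425e-03,
        4.46672664e-05,  1.59637018e-04, -4.46795985e-04]), 'tau': array([-3.39957387e-05, -5.62975001e+01,  1.22515652e+00, -1.93697387e+01,
        1.10296434e-02,  1.91960797e-03, -2.24324047e-06]), 'eef_pos': array([156.89574792, 630.79497193, 231.32600027]), 'tool_rot': array([-3.14155005e+00, -4.06088417e-05,  1.32696026e+00]), 'force': array([-0.61145419, -0.40913343,  1.17174413]), 'torque': array([0.00341779, 0.01458379, 0.02364175]), 'width': 85.51046998113726}
```

View pics/top0.png

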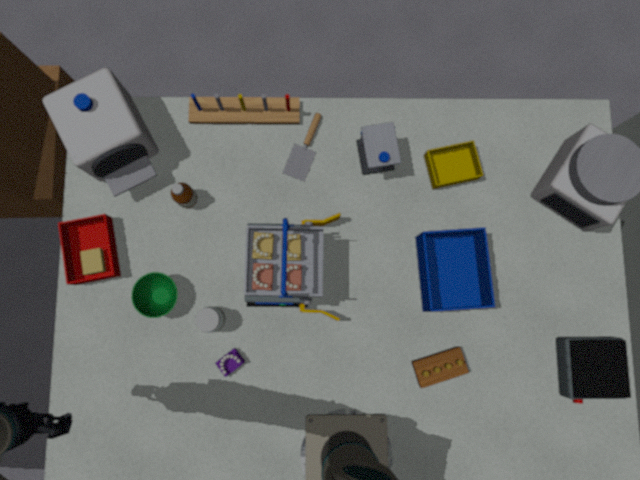

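View pics/side0.png

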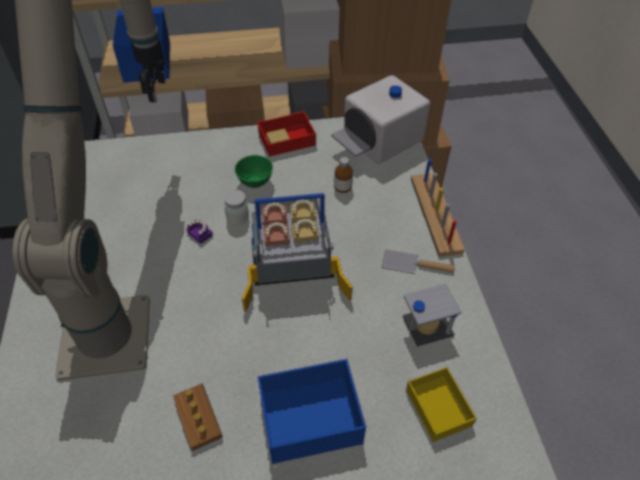

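Top: the blue bin is at (455,270) and the tipper tray at (285,262), with the bar at column 285 and the guide tips at (338,215) and (338,318). Look-alikes: the purple cast at (230,362) and the yellow case box at (454,165). The bin could be confused with the red box at (90,250) or the yellow box. The only large blue open box is at (455,270), so I choose that one. I'll fit it and check it in one crop.

```bash
cat > h.py <<'E'
import numpy as np,cv2
from cell import ctrl,viewer
from scipy.optimize import minimize
CI={c:viewer.camera_info(c) for c in("side","top")}
def proj(c,X):
    X=np.atleast_2d(X); k=CI[c]; p=(X@np.array(k["R"]).T+k["t"])@np.array(k["K"]).T
    return p[:,:2]/p[:,2:]
def pose(p,L):  # p=(x,y,yaw) local pts->world
    L=np.atleast_2d(np.array(L,float)); c,s=np.cos(p[2]),np.sin(p[2])
    return np.c_[p[0]+c*L[:,0]-s*L[:,1],p[1]+s*L[:,0]+c*L[:,1],L[:,2]]
def unproj(c,uv,z):
    k=CI[c];R=np.array(k["R"]);d=R.T@np.linalg.inv(k["K"])@[uv[0],uv[1],1];o=-R.T@np.array(k["t"])
    return o+d*(z-o[2])/d[2]
def bluemask(im):
    h=cv2.cvtColor(im,cv2.COLOR_BGR2HSV); return cv2.inRange(h,(100,120,40),(125,255,255))
BOX=[[sx*100,sy*80,z] for sx in(-1,1) for sy in(-1,1) for z in(0,90)]
def fitbin(ims,p0,r=75,cams=("top","side")):
    M={}
    for c in cams:
        m=bluemask(ims[c]); w=np.zeros_like(m); u=proj(c,[p0[0],p0[1],45])[0]
        cv2.circle(w,tuple(int(v) for v in u),r,255,-1); M[c]=cv2.resize(m&w,None,fx=4,fy=4,interpolation=cv2.INTER_LINEAR)>127
    def cost(p):
        t=0
        for c in cams:
            h=cv2.convexHull(((proj(c,pose(p,BOX))+.5)*4-.5).astype(np.float32)); a=np.zeros(M[c].shape,np.uint8)
            cv2.fillConvexPoly(a,np.round(h*16).astype(int),1,shift=4); a=a>0
            t+=1-(a&M[c]).sum()/max(1,(a|M[c]).sum())
        return t
    r_=minimize(cost,p0,method="Nelder-Mead",options=dict(initial_simplex=np.array(p0)+np.array([[0,0,0],[15,0,0],[0,15,0],[0,0,.15]]),xatol=.05,fatol=1e-5))
    return r_.x,r_.fun
E
python3 - <<'E'
from h import *
ims={c:cv2.imread(f"pics/{c}0.png") for c in CI}
g=unproj("top",(455,270),45); print(g)
p,f=fitbin(ims,[g[0],g[1],0.05]); print("bin",p.round(3),f)
for c in CI: print(c,fitbin(ims,p,cams=(c,)))
# yellow guides/bar
out=[]
for c,(u,v) in (("top",(295,262)),("side",(298,245))):
    im=ims[c]; 
    cr=im[v-60:v+60,u-67:u+67]; out.append(cv2.resize(cr,(400,358),interpolation=cv2.INTER_CUBIC))
    print(c,"crop origin",u-67,v-60,"scale",400/134)
cv2.imwrite("pics/tip.png",np.hstack(out))
E
```

```text
[ 463.93848797 -280.13375452   45.        ]
bin [ 4.63859e+02 -2.74388e+02  6.60000e-02] 0.09560195199054711
side (array([ 4.63118947e+02, -2.72527061e+02,  7.04783798e-02]), np.float64(0.04535550584068737))
top (array([ 4.63793257e+02, -2.75477866e+02,  5.17838302e-02]), np.float64(0.04757871556524873))
top crop origin 228 202 scale 2.985074626865672
side crop origin 231 185 scale 2.985074626865672
```

View pics/tip.png

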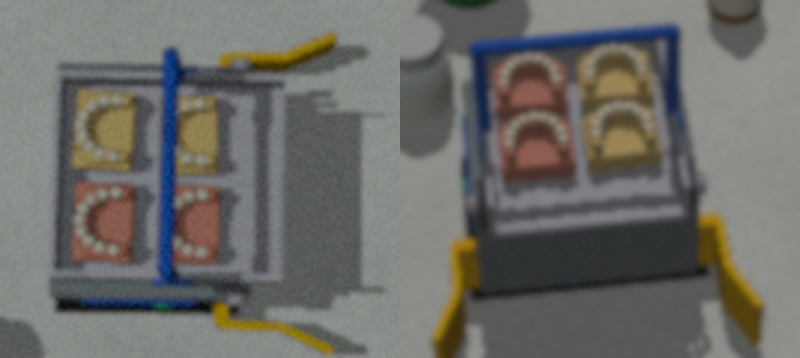

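The crop shows the tipper with two yellow and two rose casts. The bar ends are at crop (170,50)/(168,278) in top and (476,46)/(674,32) in side, and the dock-face foot runs from (475,296) to (708,271).

Run:
```python
from h import *
from scipy.optimize import least_squares
S=2.985
f=lambda p,o:((p[0]+.5)/S-.5+o[0],(p[1]+.5)/S-.5+o[1])
T=(228,202);D=(231,185)
obs=[("top",f((170,50),T),(77,50,260)),("top",f((168,278),T),(-77,50,260)),
("side",f((76,46),D),(-77,50,260)),("side",f((274,32),D),(77,50,260)),
("side",f((75,296),D),(-95,0,0)),("side",f((308,271),D),(95,0,0)),
("top",f((283,83),T),(80,-35,135)),("top",f((283,280),T),(-80,-35,135))]
res=lambda p:np.concatenate([proj(c,pose(p,L))[0]-uv for c,uv,L in obs])
r=least_squares(res,[480,60,0.],loss="soft_l1"); print(r.x.round(3)); print(r.fun.reshape(-1,2).round(1))
t=r.x
print("dock",pose(t,[0,-80,0]).round(1),"guide tips",proj("top",pose(t,[[110,-80,63],[-110,-80,63]])).round(0))
b=np.array([463.6,-274.2,.062]); 
c,s=np.cos(t[2]),np.sin(t[2]);d=b[:2]-t[:2]
print("bin in tipper",c*d[0]+s*d[1],-s*d[0]+c*d[1],b[2]-t[2])
# bystander distance etc
for l in("case_box","articulator"): print(l,viewer.find_in("top",l)[:2])
```

```text
[ 4.75776e+02  9.84720e+01 -1.10000e-02]
[[-0.2  1.8]
 [-0.7 -2.4]
 [ 0.5  1.6]
 [-0.2 -0. ]
 [ 2.8  1.2]
 [-3.2  1.7]
 [-0.3 -0.5]
 [-0.7  0.6]]
dock [[474.9  18.5   0. ]] guide tips [[339. 222.]
 [339. 309.]]
bin in tipper -8.244826477763558 -372.77965423836554 0.0725472346076349
case_box [{'location': [0.7047, 0.3433], 'score': 0.59}]
articulator [{'location': [0.5933, 0.3048], 'score': 0.76}]
```

```bash
cat > plan.py <<'E'
from h import *
from scipy.spatial.transform import Rotation as Ro
def plan(target,yaw=None,step=0.96,src=None):
    """rows (multiple of 5) to world target xyz and tool yaw, tool stays vertical"""
    s=ctrl.read_state(); p=np.array(s["eef_pos"]); R=Ro.from_euler("xyz",s["tool_rot"])
    if src is not None: p,R=src
    goal=Ro.from_euler("xyz",[np.pi,0,s["tool_rot"][2] if yaw is None else yaw])
    d=np.array(target)-p; rv=(R.inv()*goal).as_rotvec()
    n=int(np.ceil(max(np.linalg.norm(d)/50/step,np.linalg.norm(rv)/np.radians(6)/step,1)))
    n=-(-n//5)*5; rows=[]
    for i in range(n):
        t=R.inv().apply(d/n); r=(rv/n); rows.append(np.r_[t/50,r/np.radians(6)].round(2).tolist()); R=R*Ro.from_rotvec(r)
    for i in range(0,n,5): print([rows[i:i+5]])
    return np.array(target,float),R
E
python3 - <<'E'
from plan import *
a=plan([560,260,330],1.47); b=plan([600,-50,330],1.56,src=a); plan([469,-351,180],1.636,src=b)
E
```

```text
[[[-0.35, 0.64, -0.13, -0.0, -0.0, -0.09], [-0.36, 0.64, -0.13, -0.0, -0.0, -0.09], [-0.36, 0.63, -0.13, -0.0, -0.0, -0.09], [-0.37, 0.63, -0.13, -0.0, -0.0, -0.09], [-0.37, 0.63, -0.13, -0.0, -0.0, -0.09]]]
[[[-0.38, 0.62, -0.13, -0.0, -0.0, -0.09], [-0.39, 0.62, -0.13, -0.0, -0.0, -0.09], [-0.39, 0.62, -0.13, -0.0, -0.0, -0.09], [-0.4, 0.61, -0.13, -0.0, -0.0, -0.09], [-0.4, 0.61, -0.13, -0.0, -0.0, -0.09]]]
[[[-0.41, 0.6, -0.13, -0.0, -0.0, -0.09], [-0.42, 0.6, -0.13, -0.0, -0.0, -0.09], [-0.42, 0.6, -0.13, -0.0, -0.0, -0.09], [-0.43, 0.59, -0.13, -0.0, -0.0, -0.09], [-0.43, 0.59, -0.13, -0.0, -0.0, -0.09]]]
[[[-0.61, 0.14, 0.0, 0.0, 0.0, -0.09], [-0.61, 0.14, 0.0, 0.0, 0.0, -0.09], [-0.61, 0.13, 0.0, 0.0, 0.0, -0.09], [-0.61, 0.13, 0.0, 0.0, 0.0, -0.09], [-0.61, 0.12, 0.0, 0.0, 0.0, -0.09]]]
[[[-0.61, 0.11, 0.0, 0.0, 0.0, -0.09], [-0.62, 0.11, 0.0, 0.0, 0.0, -0.09], [-0.62, 0.1, 0.0, 0.0, 0.0, -0.09], [-0.62, 0.1, 0.0, 0.0, 0.0, -0.09], [-0.62, 0.09, 0.0, 0.0, 0.0, -0.09]]]
[[[-0.6, -0.26, 0.3, -0.0, 0.0, -0.07], [-0.6, -0.26, 0.3, -0.0, 0.0, -0.07], [-0.6, -0.26, 0.3, -0.0, 0.0, -0.07], [-0.6, -0.27, 0.3, -0.0, 0.0, -0.07], [-0.6, -0.27, 0.3, -0.0, 0.0, -0.07]]]
[[[-0.59, -0.28, 0.3, -0.0, 0.0, -0.07], [-0.59, -0.28, 0.3, -0.0, 0.0, -0.07], [-0.59, -0.29, 0.3, -0.0, 0.0, -0.07], [-0.59, -0.29, 0.3, -0.0, 0.0, -0.07], [-0.59, -0.3, 0.3, -0.0, 0.0, -0.07]]]
```

>>> apply_moves(
  series=[
    [[-0.35,0.64,-0.2,0,0,-0.09],[-0.36,0.64,-0.2,0,0,-0.09],[-0.36,0.63,-0.2,0,0,-0.09],[-0.37,0.63,-0.2,0,0,-0.09],[-0.37,0.63,-0.2,0,0,-0.09]],
  ],
  claw=1,
)

```text
clock: 1.32
eef_pos: [292.1, 506.3, 281.8]
tool_rot: [3.141, -0.0, 1.374]
force: [-0.0, 0.6, 0.6]
width: 85.4
```

>>> apply_moves(
  series=[
    [[-0.38,0.62,-0.2,0,0,-0.09],[-0.39,0.62,-0.2,0,0,-0.09],[-0.39,0.62,-0.2,0,0,-0.09],[-0.4,0.61,-0.2,0,0,-0.09],[-0.4,0.61,-0.2,0,0,-0.09]],
  ],
)

```text
clock: 1.95
eef_pos: [426.3, 382.6, 331.8]
tool_rot: [3.141, -0.0, 1.421]
force: [0.1, 0.6, 0.9]
width: 85.4
```

>>> apply_moves(
  series=[
    [[-0.41,0.6,-0.05,0,0,-0.09],[-0.42,0.6,-0.05,0,0,-0.09],[-0.42,0.6,0,0,0,-0.09],[-0.43,0.59,0,0,0,-0.09],[-0.43,0.59,0,0,0,-0.09]],
  ],
)

```text
clock: 2.58
eef_pos: [560.2, 258.6, 336.4]
tool_rot: [3.141, -0.0, 1.469]
force: [-0.2, -0.2, 0.3]
width: 85.6
```

>>> apply_moves(
  series=[
    [[-0.61,0.14,0,0,0,-0.09],[-0.61,0.14,0,0,0,-0.09],[-0.61,0.13,0,0,0,-0.09],[-0.61,0.13,0,0,0,-0.09],[-0.61,0.12,0,0,0,-0.09]],
  ],
)

```text
clock: 3.2
eef_pos: [579.6, 103.7, 336.4]
tool_rot: [3.141, -0.0, 1.516]
force: [0.6, -0.4, -0.1]
width: 85.5
```

>>> apply_moves(
  series=[
    [[-0.61,0.11,0,0,0,-0.09],[-0.62,0.11,0,0,0,-0.09],[-0.62,0.1,0,0,0,-0.09],[-0.62,0.1,0,0,0,-0.09],[-0.62,0.09,0,0,0,-0.09]],
  ],
)

```text
clock: 3.82
eef_pos: [599.5, -51.6, 336.4]
tool_rot: [3.141, -0.0, 1.563]
force: [0.3, -0.2, -0.9]
width: 85.1
```

>>> apply_moves(
  series=[
    [[-0.6,-0.26,0.3,0,0,-0.07],[-0.6,-0.26,0.3,0,0,-0.07],[-0.6,-0.26,0.3,0,0,-0.07],[-0.6,-0.27,0.3,0,0,-0.07],[-0.6,-0.27,0.3,0,0,-0.07]],
  ],
)

```text
clock: 4.45
eef_pos: [534.0, -202.0, 261.0]
tool_rot: [3.141, 0.0, 1.6]
force: [0.4, -0.0, 0.7]
width: 85.6
```

>>> apply_moves(
  series=[
    [[-0.59,-0.28,0.3,0,0,-0.07],[-0.59,-0.28,0.3,0,0,-0.07],[-0.59,-0.29,0.3,0,0,-0.07],[-0.59,-0.29,0.3,0,0,-0.07],[-0.59,-0.3,0.3,0,0,-0.07]],
  ],
)

```text
clock: 5.08
eef_pos: [468.5, -352.5, 185.9]
tool_rot: [3.141, 0.0, 1.636]
force: [-0.2, -0.1, 0.7]
width: 85.4
```

Run:
```python
from plan import *
ims={c:viewer.get_image(c) for c in CI}
for c in CI: cv2.imwrite(f"pics/{c}1.png",ims[c])
u=proj("side",[468,-310,100])[0].astype(int)
a=ims["side"][330:480,220:420]; b=ims["top"][195:345,355:555]
cv2.imwrite("pics/g1.png",np.hstack([cv2.resize(a,(400,300)),cv2.resize(b,(400,300))]))
plan([469,-351,64],1.636)
```

```text
[[[0.02, 0.02, 0.48, -0.01, 0.0, -0.01], [0.02, 0.02, 0.48, -0.01, 0.0, -0.01], [0.02, 0.02, 0.48, -0.01, 0.0, -0.01], [0.02, 0.02, 0.48, -0.01, 0.0, -0.01], [0.02, 0.02, 0.48, -0.01, 0.0, -0.01]]]
```

View pics/g1.png

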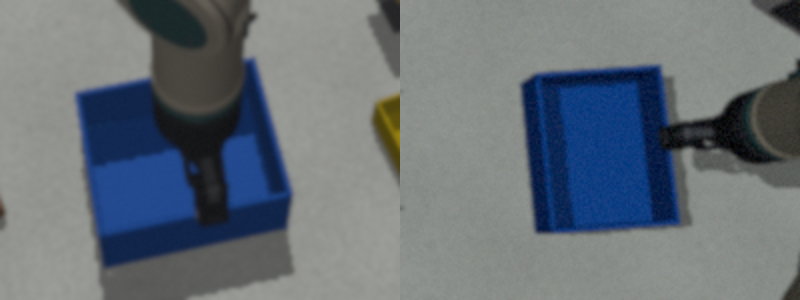

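The bin is confirmed as the big blue open box. The hand is above the middle of its near (-y) long wall, at crop (212,220) in side and (675,135) in top. I'll go down and pinch.

>>> apply_moves(
  series=[
    [[0.02,0.02,0.48,0,0,0],[0.02,0.02,0.48,0,0,0],[0.02,0.02,0.48,0,0,0],[0.02,0.02,0.48,0,0,0],[0.02,0.02,0.48,0,0,0]],
  ],
)

```text
clock: 5.8
eef_pos: [474.4, -345.5, 65.9]
tool_rot: [3.141, -0.0, 1.637]
force: [0.5, -0.4, -0.2]
width: 85.3
```

>>> apply_moves(
  series=[
    [[0,0,0,0,0,0],[0,0,0,0,0,0],[0,0,0,0,0,0],[0,0,0,0,0,0],[0,0,0,0,0,0]],
  ],
  claw=-1,
)

```text
clock: 6.42
eef_pos: [474.2, -347.9, 67.5]
tool_rot: [3.14, 0.003, 1.635]
force: [0.2, -3.1, 5.4]
width: 4.8
```

>>> apply_moves(
  series=[
    [[0,0,0,0,0,0],[0,0,0,0,0,0],[0,0,0,0,0,0],[0,0,0,0,0,0],[0,0,0,0,0,0]],
  ],
)

```text
clock: 7.05
eef_pos: [474.2, -347.9, 67.5]
tool_rot: [3.14, 0.003, 1.635]
force: [-0.7, -1.9, 5.6]
width: 4.4
```

Run:
```python
from plan import *
print(ctrl.read_state()["force"],ctrl.read_state()["width"])
ims={c:viewer.get_image(c) for c in CI}
print(fitbin(ims,[464,-274,.06]))
p=ctrl.read_state()["eef_pos"]
# target: bin at (x dock) with y 20mm short of the dock, yaw -0.011
T=[475.8,98.5,-.011]; g=pose(T,[0,-80-77-25,0])[0]; plan([g[0],g[1],p[2]+0],np.pi/2-.011,step=.7)
print(g)
```

```text
[-0.74378533 -1.93643751  5.62558624] 4.414954287469667
(array([ 4.63963592e+02, -2.70223209e+02,  6.24373626e-02]), np.float64(0.4836958567799359))
[[[0.53, 0.03, -0.0, 0.0, 0.0, 0.07], [0.53, 0.03, -0.0, 0.0, 0.0, 0.07], [0.53, 0.03, -0.0, 0.0, 0.0, 0.07], [0.53, 0.02, -0.0, 0.0, 0.0, 0.07], [0.53, 0.02, -0.0, 0.0, 0.0, 0.07]]]
[[[0.53, 0.01, -0.0, 0.0, 0.0, 0.07], [0.53, 0.01, -0.0, 0.0, 0.0, 0.07], [0.53, 0.01, -0.0, 0.0, 0.0, 0.07], [0.53, 0.0, -0.0, 0.0, 0.0, 0.07], [0.53, -0.0, -0.0, 0.0, 0.0, 0.07]]]
[473.79804037 -83.48898911   0.        ]
```

>>> apply_moves(
  series=[
    [[0.3,0.04,0,0,0,0.07],[0.53,0.04,0,0,0,0.07],[0.53,0.04,0,0,0,0.07],[0.53,0.03,0,0,0,0.07],[0.53,0.03,0,0,0,0.07]],
  ],
)

```text
clock: 7.78
eef_pos: [477.6, -227.5, 67.5]
tool_rot: [3.138, 0.005, 1.597]
force: [0.1, -6.6, 5.1]
width: 4.6
```

>>> apply_moves(
  series=[
    [[0.5,0.02,0,0,0,0.07],[0.5,0.02,0,0,0,0.07],[0.5,0.02,0,0,0,0.07],[0.4,0.01,0,0,0,0.07],[0.2,0.01,0,0,0,0.07]],
  ],
)

```text
clock: 8.4
eef_pos: [479.9, -122.0, 67.5]
tool_rot: [3.138, 0.004, 1.561]
force: [0.5, -9.2, 8.0]
width: 4.9
```

Run:
```python
from plan import *
s=ctrl.read_state();print(s["eef_pos"],s["tool_rot"],s["force"],s["width"])
ims={c:viewer.get_image(c) for c in CI}
for c in CI: cv2.imwrite(f"pics/{c}2.png",ims[c])
a=ims["side"][200:400,190:400]; b=ims["top"][180:350,230:430]
cv2.imwrite("pics/g2.png",np.hstack([cv2.resize(a,(400,381)),cv2.resize(b,(400,340))[:340].copy() if 0 else cv2.copyMakeBorder(cv2.resize(b,(400,340)),0,41,0,0,0)]))
```

```text
[ 479.94454045 -122.04304151   67.47739405] [3.13827559 0.00365754 1.56128398] [ 0.46174321 -9.23413378  7.98657065] 4.8705233669549335
```

View pics/g2.png

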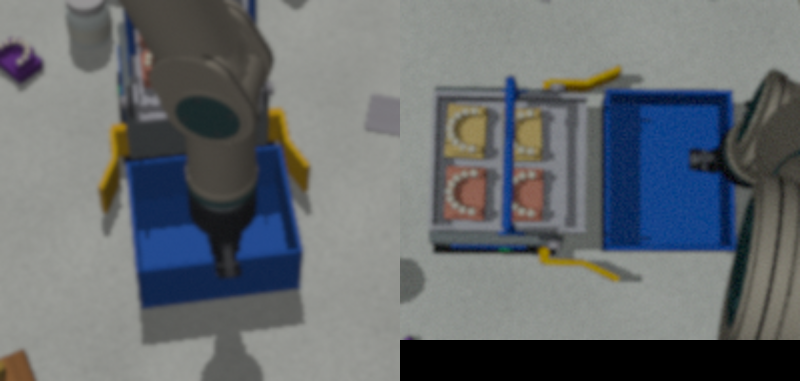

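The bin sits square between the guides: the cheeks are at crop rows 85 and 252, and the bin rim at 90 to 249. About 63 mm is left to the dock face.

>>> apply_moves(
  series=[
    [[0.25,0,0,0,0,0],[0.25,0,0,0,0,0],[0.2,0,0,0,0,0],[0.15,0,0,0,0,0],[0.1,0,0,0,0,0]],
  ],
)

```text
clock: 9.12
eef_pos: [480.6, -75.6, 67.5]
tool_rot: [3.138, 0.004, 1.56]
force: [0.2, -9.2, 8.0]
width: 4.6
```

>>> apply_moves(
  series=[
    [[0.05,0,0,0,0,0],[0.05,0,0,0,0,0],[0.05,0,0,0,0,0],[0.05,0,0,0,0,0],[0,0,0,0,0,0]],
  ],
)

```text
clock: 9.75
eef_pos: [480.7, -65.6, 67.5]
tool_rot: [3.138, 0.004, 1.559]
force: [-0.4, -8.2, 8.3]
width: 4.9
```

>>> apply_moves(
  series=[
    [[0.04,0,0,0,0,0],[0.04,0,0,0,0,0],[0.04,0,0,0,0,0],[0,0,0,0,0,0],[0,0,0,0,0,0]],
  ],
)

```text
clock: 10.38
eef_pos: [480.6, -60.8, 67.5]
tool_rot: [3.138, 0.005, 1.558]
force: [-0.1, -12.1, 8.9]
width: 4.4
```

>>> apply_moves(
  series=[
    [[0.03,0,0,0,0,0],[0.03,0,0,0,0,0],[0,0,0,0,0,0],[0,0,0,0,0,0],[0,0,0,0,0,0]],
  ],
)

```text
clock: 11.0
eef_pos: [479.8, -60.3, 67.5]
tool_rot: [3.139, 0.007, 1.556]
force: [-2.3, -16.7, 9.6]
width: 4.2
```

Run:
```python
from plan import *
ims={c:viewer.get_image(c) for c in CI}
a=ims["side"][200:400,190:400]; b=ims["top"][180:350,230:430]
cv2.imwrite("pics/g3.png",np.hstack([cv2.resize(a,(400,381)),cv2.copyMakeBorder(cv2.resize(b,(400,340)),0,41,0,0,0)]))
```

```text
(no output)
```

View pics/g3.png

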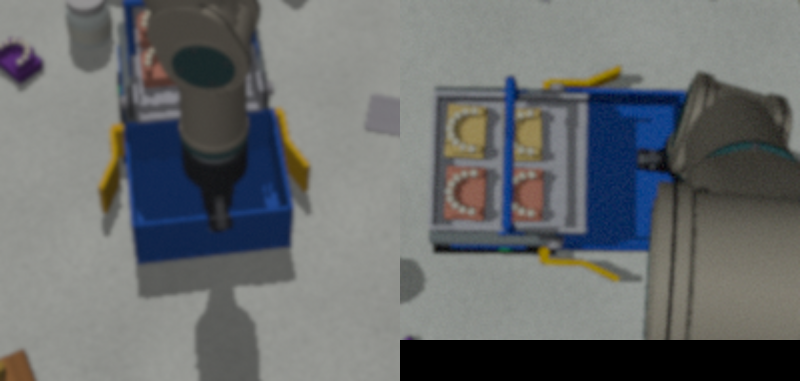

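>>> apply_moves(
  series=[
    [[0,0,0,0,0,0],[0,0,0,0,0,0],[0,0,0,0,0,0],[0,0,0,0,0,0],[0,0,0,0,0,0]],
  ],
  claw=1,
)

```text
clock: 11.72
eef_pos: [479.4, -53.0, 66.2]
tool_rot: [-3.141, -0.0, 1.563]
force: [-0.4, -0.2, 0.9]
width: 85.5
```

>>> apply_moves(
  series=[
    [[0,0,-0.5,0,0,0],[0,0,-0.5,0,0,0],[0,0,-0.3,0,0,0],[-0.6,0,0,0,0,0],[-0.8,0,0,0,0,0]],
  ],
)

```text
clock: 12.35
eef_pos: [479.3, -122.8, 131.6]
tool_rot: [3.141, -0.001, 1.566]
force: [-0.3, 0.1, -0.3]
width: 85.3
```

Run:
```python
from plan import *
ims={c:viewer.get_image(c) for c in CI}
for c in CI: cv2.imwrite(f"pics/{c}3.png",ims[c])
s=ctrl.read_state();print(s["eef_pos"],s["tool_rot"],s["force"],s["width"])
a=ims["side"][220:340,190:350]; b=ims["top"][200:320,300:400]
cv2.imwrite("pics/g4.png",np.hstack([cv2.resize(a,(460,345)),cv2.resize(b,(288,345))]))
```

```text
[ 478.63846091 -128.32976845  131.64024072] [3.14042118 0.00316586 1.55603778] [ 0.65292277 -0.0738272   0.70896245] 85.82432197088531
```

View pics/g4.png

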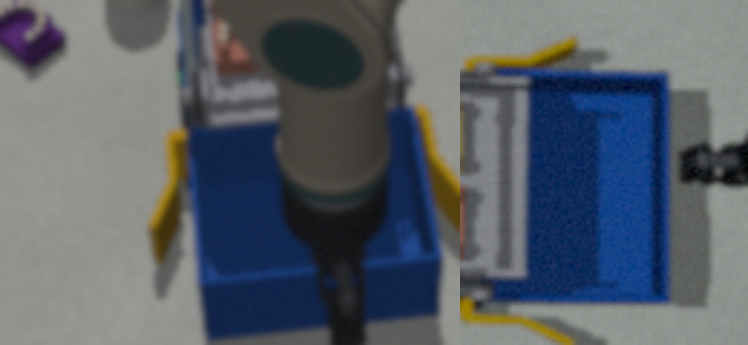

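The bin is seated square: its outer edge and the tray lip are parallel. I'll confirm with a flat push on the middle of the outer wall using shut fingers.

>>> apply_moves(
  series=[
    [[0,-0.02,0.35,0,0,0],[0,-0.02,0.35,0,0,0],[0,-0.02,0.35,0,0,0],[0,-0.02,0.35,0,0,0],[0,-0.02,0.35,0,0,0]],
  ],
  claw=-1,
)

```text
clock: 13.08
eef_pos: [473.8, -122.5, 43.2]
tool_rot: [-3.141, -0.0, 1.563]
force: [-0.0, -0.2, -0.1]
width: 0.6
```

>>> apply_moves(
  series=[
    [[0.15,0,0,0,0,0],[0.15,0,0,0,0,0],[0.15,0,0,0,0,0],[0.15,0,0,0,0,0],[0.1,0,0,0,0,0]],
  ],
)

```text
clock: 13.7
eef_pos: [474.5, -92.1, 44.7]
tool_rot: [3.139, 0.005, 1.56]
force: [-2.6, -16.8, 6.8]
width: -0.0
```

>>> apply_moves(
  series=[
    [[0.05,0,0,0,0,0],[0.05,0,0,0,0,0],[0.05,0,0,0,0,0],[0.05,0,0,0,0,0],[0.05,0,0,0,0,0]],
  ],
)

```text
clock: 14.32
eef_pos: [475.9, -88.0, 45.9]
tool_rot: [3.134, 0.014, 1.551]
force: [-4.3, -34.0, 11.8]
width: -0.2
```

>>> apply_moves(
  series=[
    [[0,0,0,0,0,0],[0,0,0,0,0,0],[-0.3,0,0,0,0,0],[-0.9,0,0,0,0,0],[-0.9,0,-0.9,0,0,0]],
  ],
)

```text
clock: 14.95
eef_pos: [471.7, -179.8, 86.6]
tool_rot: [-3.136, -0.002, 1.564]
force: [1.2, -0.2, -0.4]
width: 0.1
```

Run:
```python
from plan import *
ims={c:viewer.get_image(c) for c in CI}
for c in CI: cv2.imwrite(f"pics/{c}4.png",ims[c])
s=ctrl.read_state();print(s["eef_pos"],s["tool_rot"],s["force"])
T=np.array([475.8,98.5,-.011])
print("expected rim far corners",proj("top",pose(T,[[100,-160,90],[-100,-160,90]])).round(1))
for n in("top2","top3","top4"):
    m=bluemask(cv2.imread(f"pics/{n}.png"))
    # right (outer) edge column per row band
    e=[]
    for r in range(235,300,4):
        c=np.where(m[r,325:400])[0]
        if len(c): e.append((r,325+c.max()))
    e=np.array(e,float); k=np.abs(e[:,1]-np.median(e[:,1]))<4; print(n,np.median(e[:,1]),np.polyfit(e[k,0],e[k,1],1).round(3))
b=ims["top"][195:325,240:390]
cv2.imwrite("pics/g5.png",cv2.resize(b,None,fx=5,fy=4.6,interpolation=cv2.INTER_CUBIC))
a=plan([s["eef_pos"][0]+60,-150,340],1.56); print()
b=plan([478,30,345],1.56,src=a);print(); plan([478,185,345],1.56,src=b)
```

```text
[ 475.5209941  -187.05033392   91.7081191 ] [3.13364169 0.00661776 1.55463286] [ 0.62635679 -1.04735786 -0.02626748]
expected rim far corners [[371.7 224.6]
 [372.4 305.4]]
top2 396.0 [2.80000e-02 3.89004e+02]
top3 372.0 [-9.00000e-03  3.74336e+02]
top4 372.0 [-4.00000e-03  3.73086e+02]
[[[0.07, 0.12, -0.5, 0.01, 0.01, -0.01], [0.07, 0.12, -0.5, 0.01, 0.01, -0.01], [0.07, 0.12, -0.5, 0.01, 0.01, -0.01], [0.07, 0.12, -0.5, 0.01, 0.01, -0.01], [0.07, 0.12, -0.5, 0.01, 0.01, -0.01]]]
[[[0.07, 0.12, -0.5, 0.01, 0.01, -0.01], [0.07, 0.12, -0.5, 0.01, 0.01, -0.01], [0.07, 0.12, -0.5, 0.01, 0.01, -0.01], [0.07, 0.12, -0.5, 0.01, 0.01, -0.01], [0.08, 0.12, -0.5, 0.01, 0.01, -0.01]]]

[[[0.72, -0.24, -0.02, 0.0, 0.0, -0.0], [0.72, -0.24, -0.02, 0.0, 0.0, -0.0], [0.72, -0.24, -0.02, 0.0, 0.0, -0.0], [0.72, -0.24, -0.02, 0.0, 0.0, -0.0], [0.72, -0.24, -0.02, 0.0, 0.0, -0.0]]]

[[[0.62, -0.01, -0.0, 0.0, 0.0, -0.0], [0.62, -0.01, -0.0, 0.0, 0.0, -0.0], [0.62, -0.01, -0.0, 0.0, 0.0, -0.0], [0.62, -0.01, -0.0, 0.0, 0.0, -0.0], [0.62, -0.01, -0.0, 0.0, 0.0, -0.0]]]
```

View pics/g5.png

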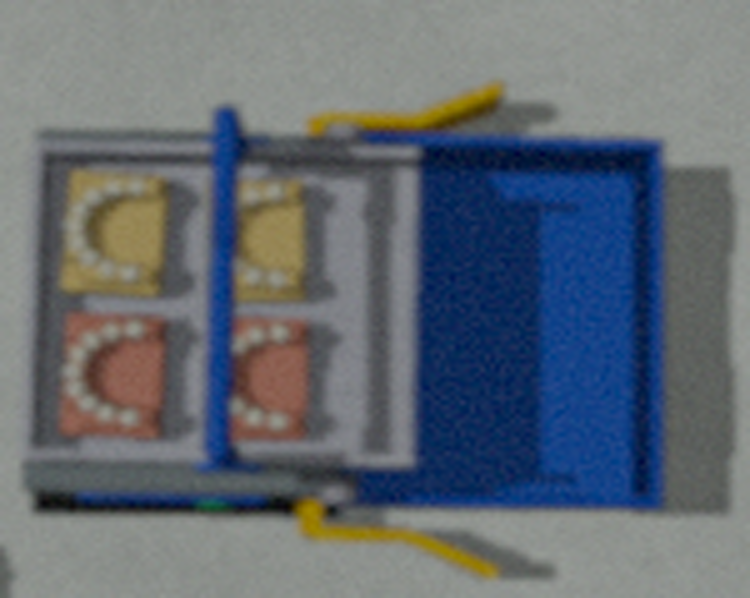

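The bin's outer rim is at column 372, which matches the expected docked position (371.7 to 372.4). It is between the cheeks, with all four casts still on the tray. I'll run a quick check of the tipper yaw against the bin yaw, then raise the hand.

Run:
```python
from plan import *
from scipy.optimize import least_squares
def fit(obs,x0):
    r=least_squares(lambda p:np.concatenate([proj("top",pose(p,L))[0]-uv for uv,L in obs]),x0); return r.x.round(3),r.fun.round(1)
print(fit([((285.6,218.9),(77,50,260)),((282.4,296.1),(-77,50,260)),((248,223.9),(80,145,170)),((245.6,296.1),(-80,145,170)),((324.4,227.6),(80,-35,135)),((322.6,296.1),(-80,-35,135))],[475,98,0]))
print(fit([((372.4,225.4),(100,-80,90)),((372.4,305.2),(-100,-80,90))],[475,18,0]))
```

```text
(array([ 4.74955e+02,  9.52830e+01, -2.00000e-02]), array([ 0.6,  1.5,  2.1, -3.5, -1.2,  1.5, -1.3, -1.3, -0.6,  1.8,  0.2,
        0.5]))
(array([ 4.74876e+02,  1.75810e+01, -2.00000e-02]), array([ 0. , -0.5, -0. ,  0.5]))
```

>>> apply_moves(
  series=[
    [[0.07,0.12,-0.5,0.01,0.01,-0.01],[0.07,0.12,-0.5,0.01,0.01,-0.01],[0.07,0.12,-0.5,0.01,0.01,-0.01],[0.07,0.12,-0.5,0.01,0.01,-0.01],[0.07,0.12,-0.5,0.01,0.01,-0.01]],
  ],
)

```text
clock: 15.68
eef_pos: [503.8, -161.6, 213.7]
tool_rot: [-3.136, -0.006, 1.569]
force: [-0.1, -0.7, -0.5]
width: 0.1
```

>>> apply_moves(
  series=[
    [[0.07,0.12,-0.55,0,0,0],[0.07,0.12,-0.55,0,0,0],[0.07,0.12,-0.55,0,0,0],[0.07,0.12,-0.55,0,0,0],[0.07,0.12,-0.55,0,0,0]],
  ],
)

```text
clock: 16.3
eef_pos: [534.5, -144.8, 351.1]
tool_rot: [-3.136, -0.006, 1.569]
force: [0.3, -0.4, -0.3]
width: 0.3
```

>>> apply_moves(
  series=[
    [[0.7,-0.11,0,0,0,0.02],[0.7,-0.11,0,0,0,0.02],[0.7,-0.11,0,0,0,0],[0.7,-0.11,0,0,0,0],[0.7,-0.11,0,0,0,0]],
  ],
)

```text
clock: 16.92
eef_pos: [507.2, 31.1, 351.3]
tool_rot: [-3.136, -0.006, 1.565]
force: [-0.4, 0.5, 0.6]
width: -0.3
```

>>> apply_moves(
  series=[
    [[0.7,-0.11,0,0,0,0.02],[0.7,-0.11,0,0,0,0.02],[0.7,-0.11,0,0,0,0],[0.7,-0.11,0,0,0,0],[0.7,-0.11,0,0,0,0]],
  ],
)

```text
clock: 17.55
eef_pos: [481.2, 206.1, 352.4]
tool_rot: [-3.136, -0.006, 1.56]
force: [0.6, -0.5, 0.8]
width: 0.3
```

Run:
```python
from plan import *
s=ctrl.read_state();print(s["eef_pos"],s["qpos"].round(2))
plan([477,202,212],np.pi/2-.02)
```

```text
[481.19370469 206.11477574 352.40176493] [-0.53  0.33  0.11  1.69 -0.05  1.13  1.15]
[[[-0.02, -0.01, 0.56, -0.01, -0.01, 0.02], [-0.02, -0.01, 0.56, -0.01, -0.01, 0.02], [-0.02, -0.01, 0.56, -0.01, -0.01, 0.02], [-0.02, -0.02, 0.56, -0.01, -0.01, 0.02], [-0.02, -0.02, 0.56, -0.01, -0.01, 0.02]]]
```

>>> apply_moves(
  series=[
    [[-0.02,-0.02,0.56,0,0,0.02],[-0.02,-0.02,0.56,0,0,0.02],[-0.02,-0.02,0.56,0,0,0.02],[-0.02,-0.02,0.56,0,0,0.02],[-0.02,-0.02,0.56,0,0,0.02]],
  ],
)

```text
clock: 18.18
eef_pos: [475.6, 200.8, 211.6]
tool_rot: [-3.136, -0.006, 1.55]
force: [0.6, 0.4, 0.2]
width: -0.3
```

>>> apply_moves(
  series=[
    [[-0.1,0,0,0,0,0],[-0.1,0,0,0,0,0],[-0.1,0,0,0,0,0],[-0.1,0,0,0,0,0],[-0.1,0,0,0,0,0]],
  ],
)

```text
clock: 18.8
eef_pos: [477.4, 180.4, 216.0]
tool_rot: [3.141, -0.014, 1.552]
force: [0.8, 9.8, 14.5]
width: 0.1
```

>>> apply_moves(
  series=[
    [[-0.1,0,0,0,0,0],[-0.1,0,0,0,0,0],[-0.1,0,0,0,0,0],[-0.1,0,0,0,0,0],[-0.1,0,0,0,0,0]],
  ],
)

```text
clock: 19.42
eef_pos: [479.1, 152.7, 215.7]
tool_rot: [3.137, -0.011, 1.551]
force: [1.3, 4.4, 9.8]
width: 0.2
```

>>> apply_moves(
  series=[
    [[-0.05,0,-0.1,0,0,0],[-0.1,0,-0.1,0,0,0],[-0.15,0,-0.1,0,0,0],[-0.2,0,0,0,0,0],[-0.2,0,0,0,0,0]],
  ],
)

```text
clock: 20.05
eef_pos: [475.0, 114.1, 227.3]
tool_rot: [-3.137, -0.005, 1.549]
force: [1.6, 3.7, 1.5]
width: 0.0
```

>>> apply_moves(
  series=[
    [[-0.2,0,0,0,0,0],[-0.2,0,0.02,0,0,0],[-0.2,0,0.04,0,0,0],[-0.2,0,0.06,0,0,0],[-0.1,0,0.04,0,0,0]],
  ],
)

```text
clock: 20.68
eef_pos: [473.7, 68.5, 218.7]
tool_rot: [-3.136, -0.004, 1.548]
force: [0.4, -0.9, 4.7]
width: 0.0
```

Run:
```python
from plan import *
ims={c:viewer.get_image(c) for c in CI}
a=ims["side"][150:330,190:400]; b=ims["top"][190:330,230:390]
cv2.imwrite("pics/g6.png",np.hstack([cv2.resize(a,(400,343)),cv2.resize(b,(392,343))]))
```

View pics/g6.png

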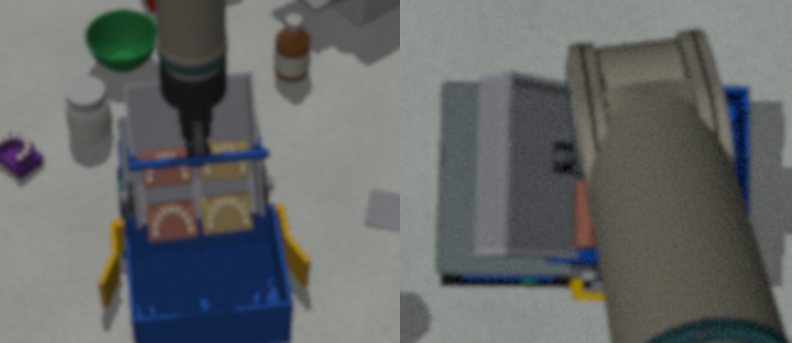

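The tray is tipped about 45° with the bar against the fingers at side crop (198,157), and the casts are beginning to slide over the lip. I'll continue to the stop.

>>> apply_moves(
  series=[
    [[-0.15,0,0.06,0,0,0],[-0.15,0,0.08,0,0,0],[-0.15,0,0.08,0,0,0],[-0.15,0,0.1,0,0,0],[-0.15,0,0.1,0,0,0]],
  ],
)

```text
clock: 21.4
eef_pos: [472.9, 32.4, 197.2]
tool_rot: [-3.136, -0.005, 1.549]
force: [0.1, 1.0, 1.4]
width: 0.2
```

>>> apply_moves(
  series=[
    [[-0.1,0,0.06,0,0,0],[-0.1,0,0.06,0,0,0],[-0.08,0,0,0,0,0],[0,0,0,0,0,0],[0,0,0,0,0,0]],
  ],
)

```text
clock: 22.02
eef_pos: [472.1, 21.3, 191.7]
tool_rot: [-3.136, -0.008, 1.551]
force: [-0.8, 6.8, 3.7]
width: 0.1
```

>>> apply_moves(
  series=[
    [[-0.06,0,0,0,0,0],[-0.06,0,0,0,0,0],[0,0,0,0,0,0],[0,0,0,0,0,0],[0,0,0,0,0,0]],
  ],
)

```text
clock: 22.65
eef_pos: [472.4, 17.6, 192.1]
tool_rot: [-3.137, -0.011, 1.553]
force: [-1.3, 12.0, 7.8]
width: 0.3
```

Run:
```python
from plan import *
ims={c:viewer.get_image(c) for c in CI}
a=ims["side"][150:330,190:400]; b=ims["top"][190:330,230:390]
cv2.imwrite("pics/g7.png",np.hstack([cv2.resize(a,(400,343)),cv2.resize(b,(392,343))]))
```

```text
(no output)
```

View pics/g7.png

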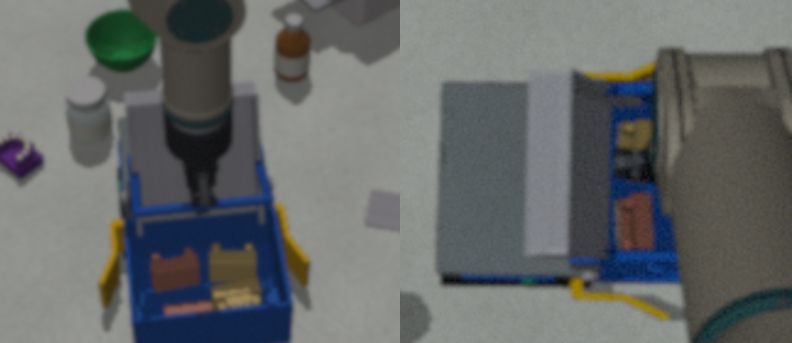

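All four casts (two rose, two yellow) are in the bin and the tilted tray is empty. Now I'll lower it slowly, keeping the fingers against the bar.

>>> apply_moves(
  series=[
    [[0.1,0,-0.05,0,0,0],[0.16,0,-0.1,0,0,0],[0.16,0,-0.1,0,0,0],[0.16,0,-0.08,0,0,0],[0.16,0,-0.08,0,0,0]],
  ],
)

```text
clock: 23.38
eef_pos: [473.3, 49.8, 212.6]
tool_rot: [-3.137, -0.005, 1.549]
force: [-0.7, -0.5, 3.7]
width: 0.1
```

>>> apply_moves(
  series=[
    [[0.16,0,-0.08,0,0,0],[0.16,0,-0.05,0,0,0],[0.16,0,-0.05,0,0,0],[0.16,0,-0.04,0,0,0],[0.16,0,-0.04,0,0,0]],
  ],
)

```text
clock: 24.0
eef_pos: [474.5, 89.5, 226.7]
tool_rot: [-3.137, -0.005, 1.548]
force: [-2.5, -1.4, 12.5]
width: -0.3
```

>>> apply_moves(
  series=[
    [[0.16,0,-0.02,0,0,0],[0.16,0,-0.02,0,0,0],[0.16,0,-0.02,0,0,0],[0.16,0,0,0,0,0],[0.16,0,0,0,0,0]],
  ],
)

```text
clock: 24.62
eef_pos: [475.3, 131.3, 230.5]
tool_rot: [-3.138, -0.007, 1.55]
force: [-3.4, 2.8, 12.8]
width: 0.1
```

>>> apply_moves(
  series=[
    [[0.1,0,0,0,0,0],[0.1,0,0,0,0,0],[0.1,0,0,0,0,0],[0.1,0,0,0,0,0],[0.1,0,0,0,0,0]],
  ],
)

```text
clock: 25.25
eef_pos: [475.3, 155.1, 228.5]
tool_rot: [-3.136, -0.005, 1.549]
force: [0.2, 1.5, 1.2]
width: -0.1
```

>>> apply_moves(
  series=[
    [[0.06,0,0,0,0,0],[0.06,0,0,0,0,0],[0.06,0,0,0,0,0],[0.06,0,0,0,0,0],[0.06,0,0,0,0,0]],
  ],
)

```text
clock: 25.88
eef_pos: [475.8, 169.0, 228.8]
tool_rot: [-3.136, -0.004, 1.549]
force: [0.2, -0.0, 0.4]
width: -0.1
```

>>> apply_moves(
  series=[
    [[0.06,0,0,0,0,0],[0.06,0,0,0,0,0],[0.06,0,0,0,0,0],[0.06,0,0,0,0,0],[0.06,0,0,0,0,0]],
  ],
)

```text
clock: 26.5
eef_pos: [476.2, 184.6, 228.9]
tool_rot: [-3.136, -0.005, 1.549]
force: [0.1, 0.1, -0.0]
width: 0.1
```

>>> apply_moves(
  series=[
    [[0.1,0,0,0,0,0],[0.1,0,0,0,0,0],[0.1,0,0,0,0,0],[0.1,0,0,0,0,0],[0,0,0,0,0,0]],
  ],
)

```text
clock: 27.12
eef_pos: [476.6, 205.0, 229.0]
tool_rot: [-3.136, -0.005, 1.55]
force: [-0.4, 0.0, -0.6]
width: 0.0
```

Free of the bar. I'll go up, swing clear and take a final look.

>>> apply_moves(
  series=[
    [[0.1,0,-0.5,0,0,0],[0,0,-0.6,0,0,0],[0,0,-0.6,0,0,0],[0,0,-0.6,0,0,0],[0,0,-0.6,0,0,0]],
  ],
)

```text
clock: 27.75
eef_pos: [477.4, 208.3, 375.1]
tool_rot: [-3.136, -0.005, 1.549]
force: [0.4, -0.4, 0.1]
width: 0.1
```

>>> apply_moves(
  series=[
    [[0.7,-0.2,0,0,0,0],[0.8,-0.2,0,0,0,0],[0.8,-0.2,0,0,0,0],[0.8,-0.2,0,0,0,0],[0.7,-0.2,0,0,0,0]],
  ],
)

```text
clock: 28.38
eef_pos: [431.2, 400.9, 375.2]
tool_rot: [-3.136, -0.005, 1.549]
force: [0.7, 0.4, -0.2]
width: -0.1
```

Run:
```python
from plan import *
ims={c:viewer.get_image(c) for c in CI}
m=bluemask(ims["top"]); e=np.array([(r,325+np.where(m[r,325:400])[0].max()) for r in range(235,300,4) if m[r,325:400].any()],float)
print(np.median(e[:,1]),np.polyfit(e[:,0],e[:,1],1).round(3))
a=ims["side"][150:330,190:400]; b=ims["top"][190:330,230:390]
cv2.imwrite("pics/g8.png",np.hstack([cv2.resize(a,(400,343)),cv2.resize(b,(392,343))]))
```

```text
372.0 [ -0. 372.]
```

View pics/g8.png

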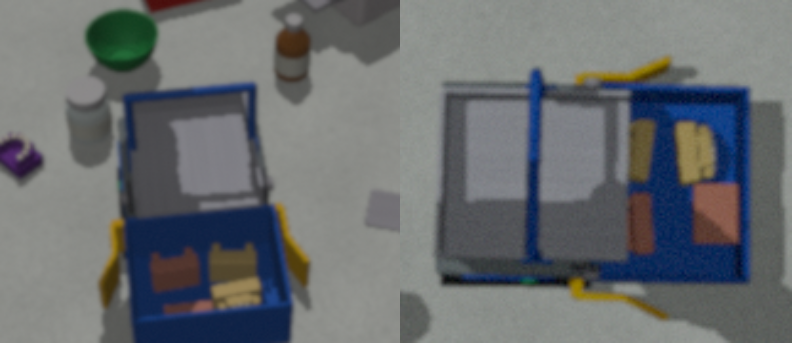

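The tray is level and empty, and all four casts are in the bin. The bin edge is still at column 372 with zero slope. I'm handing in.

```bash
python3 -c "
from cell import ctrl
print(ctrl.finish_job())"
```

```text
the job is handed in; nothing more can be done
None
```

The job is done and handed in at about 28 s. I pinched the bin's rim, dragged it between the guides to the dock face and seated it with a flat push. I then tipped the tray to its stop with shut fingers behind the bar and lowered it slowly.

**Last checks**
- **Bin:** docked square. The rim stayed at column 372 in the top view, where a docked bin should be. The fitted yaw of bin and tipper was -0.020 rad each.
- **Casts and tray:** all four casts (two rose, two yellow) are in the bin. The tray is empty and level.
- **Robot:** clear of everything, with about 0 N at the wrist.
- **Bystanders:** the bowl, jar, resin bottle and purple cast look unmoved in the last picture. The articulator and case box were outside it, but the arm did not go near them after docking.

**What disagreed or was less certain**
- **Seating depth:** two fits of the tipper position differed by about 3 mm, and the bin's fitted position was about 2 mm off the dock point. That is within measuring error, so I relied on the contact force and the rim position.
- **Push force:** the seating push peaked at about 34 N at the fingers.
- **Tray contact on lowering:** the contact force faded over the last 20–30 mm of hand travel, so the tray may have reached its rest slightly before the fingers left it. I saw no sign of a drop.

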